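# Clear the page and turn the divider in the donation-room binder

### The arm

A 7-joint arm with a two-finger parallel gripper is mounted at the origin on the work surface. World frame = base frame: x ahead of the robot, y to its left, z up, the work surface at z = 0. Lengths are in m, angles in degrees, forces in N, time in s.
With the tool pointing down it reaches from about 0.425 to 1.025 m from the base axis. Payload 9.4 kg.
Tool frame: the origin (TCP) lies midway between the tips of the shut fingers; the grasp point (between the pads) lies 19 mm behind it; z points along the fingers, x is the direction in which the jaws open and shut, and the axes are right-handed (so a half turn about z gives the same grasp; the last joint's range is limited). The gripper opens to 85 mm and grips with 20 to 120 N. Pads are 22 mm wide; open, the fingers measure 114 mm over their backs; the gripper's body (76 mm by 85 mm) begins 54 mm behind the grasp point. The pads swing forward as they close: fully open they stand 13 mm farther back than shut.
Start: joints at [-72.634, 34.337, -0.143, 91.639, 0.103, 54.024, -4.572], TCP at [0.269, 0.673, 0.231] pointing down, gripper open.
Joint ranges: [-147.43, 147.43], [-19.82, 112.94], [-74.19, 73.91], [6.32, 146.72], [-59.91, 239.91], [6.04, 106.73], [-150.56, 150.56]. Speed limits (degrees/s): [127.2, 127.2, 172.46, 172.46, 180, 180, 180].

### API

Orientations are given as a 3x3 rotation matrix whose columns are the frame's x, y, z axes.
In Python, from workcell import robot gives the robot as it stands.
- The arm moves only by the tool drive_tool, never from a script. Its argument "deltas" is a list of rows, each a list of 6 numbers: the shift along the tool's x, y, z in cm, then the turn, a rotation vector about the tool's x, y, z in degrees. A call has 1 to 20 rows; each row shifts and turns the pose as measured when the row begins, along the tool's axes as they then stand; what a row does not reach is not made up. A row lasts 1/10 s, in which the tool goes at most 50 mm and 8.59 degrees, less where a joint would pass 70% of its speed; a pose out of reach is approached as far as the arm can. A call is refused whole if a number of a shift passes 5 or a number of a turn 8.59, either way. A call with a gripper value outside its range is refused whole. "fingers" is the opening, from -1 (shut) to 1 (fully open), so that 0 is half open, set as the call begins (left out, the last holds). The fingers move at their own pace and stop on an object; the grip force is fixed at half the most. Time passes only in rows, so rows that do not move let the fingers close. It gives the time, the measured TCP pose, the force and the opening at its end, in the units of the state.
- robot.state(): the state, without advancing time (a new reading comes with each control period).
- robot.camera(name): name is "scene" or "top"; returns (picture, depth): 420x560x3 uint8, red, green, blue; 420x560 float32, m along the optical axis (not along the pixel's ray), 0 where there is no reading.
- robot.camera_model(name): a dict with "fx", "fy", "cx", "cy" (pixels), "cam_to_world" (4x4, takes a point from camera to world coordinates). Camera axes: x right, y down, z forward; pixel columns grow to the right and rows downward; lengths in m; the calibration is good to about 2 mm. A picture is of the moment at which its call begins. camera_model takes no time and is no camera call.
- robot.close_job(): hands the job in, once; it reports no verdict.
Trained networks look in the newest picture that a camera, given by its name, has taken for a name from the list of things; names that differ only in an ending like _2 or _b are one class to them, and where a whole thing is asked for, a point or a joint stands for the part that bears it (a point fixed in the world has none). Each returns a list of dicts, best first, with "conf" (0 to 1); they miss things now and then, are a little off and sometimes report something else, mostly with a low value. They report only what shows in the picture. A call takes as long as a camera call.
- robot.search_frame(thing, camera): "centre" ([x, y, z] in m, in the coordinates of the camera as it stood for that picture, good to about 4 mm: the middle of the surface that is visible of it).
The state is a dict: "time": time; "qpos": joint angles; "joint_vel": joint speeds; "joint_efforts": joint torques, N m; "ee_pos": TCP position; "ee_rot": TCP orientation; "wrist_force": force on the tool from outside, world axes, zero at the start; "moment": the same for the moment, N m; "grip_width": finger opening in m.
Only numpy, scipy, OpenCV 4.12 (cv2) and the standard library are available. Lean on these libraries where they do the work, as an engineer would, in place of code of your own. Each camera call takes 0.05 s, during which the arm holds its last target. There are 200 camera calls.

### The job

First push the small carton off the left-hand page of the open binder so that it drops down onto the table, then turn the binder's stiff grey divider leaf over the spine, from the right-hand side, and press it down flat on the left-hand pages. Do it all by pushing with the fingertips or the outside of the fingers: do not lift the carton, swing the leaf steadily without flinging it, and leave the other things on the table where they are.

Things in the scene. Friction and masses are not known exactly. Their poses are not given: they have to be found in the camera images.
- binder: open ring binder that does not move. Origin on the table under the middle of the spine; x runs along the spine, away from the robot, y to the left across the pages, z up. Blue cover 225 (x) x 280 (y) x 4 mm; on it two equal page blocks, each 200 mm along x, from 10 to 125 mm either side of the spine, top face 40 mm above the table. Two small steel rings at x = -75 and +75 mm stand up to 56 mm above the table, within 15 mm of the spine.
- leaf (a joint): hinge of the stiff grey divider leaf, its axis along the spine (binder x) 42 mm above the table. 0: flat on the right-hand (-y) page block; 1.57: upright; 3.14: flat on the left-hand (+y) page block. Starts slightly ajar (0.04 to 0.18). Its friction (about 0.15 N m, 1 N at the tab) holds it at whatever angle it is left; it weighs 130 g.
- leaf_tab (a point): middle of the outer edge of the leaf's index tab, 168 mm from the hinge axis, half-way through the thickness. The leaf is 4 mm thick, 206 mm along the spine, reaches 145 mm from the hinge axis (20 mm past the pages) and, over the 90 mm long tab in the middle of its outer edge, 168 mm (43 mm past the pages), with free space under it down to the table, but for the 4 mm cover that ends 140 mm from the spine. The point turns with the leaf.
- carton_center (a point): centre of a small closed carton, 80 (x) x 50 (y) x 22 mm (z), 60 g, lying loose on the left-hand page; axes along its sides
- tape: roll of white tape lying flat, 68 mm across, 24 mm high, beyond the binder; origin under its centre. To be left alone.
- stapler: black stapler, 130 x 34 x 42 mm, beyond the binder; origin under its centre, x along it. To be left alone.
- sanitizer: clear bottle, 64 mm across, 170 mm high, standing to the left; origin under its centre. To be left alone.
- pen_cup: white pen cup, 76 mm across, 100 mm high (pens to 150 mm), standing to the left; origin under its centre. To be left alone.
- tube_rack: white rack of capped sample tubes, 70 x 160 mm, 93 mm high, to the left; origin under its centre. To be left alone.
- tray: shallow open steel tray, 160 x 220 x 30 mm, to the right; origin under its centre. To be left alone.
- wipes: white box of wipes, 110 x 70 x 45 mm, to the right front; origin under its centre. To be left alone.
- carton: the same carton; origin under its centre

How it is judged:
By the outcome, as a careful person would: the job done as asked, in the order asked, and still so for the second after the job is handed in, with the robot touching nothing.
It also fails if it takes over 53 s, if anything falls off the work surface, if the arm or the gripper's body presses on something with over 40 N, if the wrist force passes 120 N, or if a joint passes its speed limit or range.

## Working session

There is one attempt and no reset: what is moved stays moved. The work goes in short steps, Python scripts to look and compute and a tool call to move; the robot and the scene stay as the last step left them, time stands still between calls to the robot, and variables do not carry over. Pictures are saved under pics/ and viewed, about 8 in all and at most 12, crops included, and the job is handed in when it is done.

Besides the shell and the picture viewer there is one more tool, called after "Call:" in YAML: its name, and indented under it one key for each argument. drive_tool: Moves the arm, as the interface text tells. Its arguments: {"type":"object","properties":{"deltas":{"type":"array"},"fingers":{"type":"number"}},"required":["deltas"]}

```bash
mkdir -p pics; cat > h.py <<'E'
import numpy as np, cv2
from workcell import robot
np.set_printoptions(precision=3,suppress=True)
def cloud(n,d):
    m=robot.camera_model(n); v,u=np.mgrid[:420,:560]
    P=np.stack([(u-m['cx'])/m['fx']*d,(v-m['cy'])/m['fy']*d,d,np.ones_like(d)],-1)
    return (P@np.array(m['cam_to_world']).T)[...,:3]
def find(t,n):
    M=np.array(robot.camera_model(n)['cam_to_world'])
    return [(round(r['conf'],2),(M@np.r_[r['centre'],1])[:3]) for r in robot.search_frame(t,n)[:2]]
def pix(n,p):
    m=robot.camera_model(n); q=np.linalg.inv(np.array(m['cam_to_world']))@np.r_[p,1]
    return int(m['fx']*q[0]/q[2]+m['cx']),int(m['fy']*q[1]/q[2]+m['cy'])
E
python3 - <<'E'
from h import *
ims=[]
for n in ['top','scene']:
    im,d=robot.camera(n); cv2.imwrite(f'pics/{n}0.png',cv2.cvtColor(im,cv2.COLOR_RGB2BGR)); np.save(f'{n}0.npy',cloud(n,d))
for t in ['binder','leaf','leaf_tab','carton','tape','stapler','sanitizer','pen_cup','tube_rack','tray','wipes']:
    for n in ['top','scene']:
        print(t,n,[(c,p,pix(n,p)) for c,p in find(t,n)])
s=robot.state(); print(s['time'],s['ee_pos'],s['ee_rot'])
E
```

```text
binder top [(0.76, array([0.552, 0.01 , 0.045]), (258, 214))]
binder scene [(0.84, array([0.583, 0.029, 0.041]), (273, 224)), (0.26, array([ 0.73 , -0.076,  0.037]), (211, 228))]
leaf top [(0.84, array([ 0.559, -0.052,  0.05 ]), (280, 212))]
leaf scene [(0.95, array([ 0.564, -0.044,  0.049]), (262, 206))]
leaf_tab top [(0.55, array([ 0.554, -0.05 ,  0.052]), (280, 213))]
leaf_tab scene [(0.75, array([ 0.566, -0.042,  0.05 ]), (262, 207))]
carton top [(0.72, array([0.594, 0.103, 0.061]), (225, 197))]
carton scene [(0.63, array([0.606, 0.111, 0.062]), (285, 238)), (0.46, array([ 0.304, -0.371,  0.039]), (261, 132))]
tape top [(0.56, array([0.74 , 0.038, 0.024]), (251, 150))]
tape scene [(0.72, array([0.755, 0.047, 0.027]), (229, 260))]
stapler top [(0.97, array([ 0.714, -0.087,  0.043]), (294, 159))]
stapler scene [(0.87, array([ 0.727, -0.076,  0.036]), (212, 228)), (0.5, array([0.606, 0.11 , 0.059]), (285, 239))]
sanitizer top [(0.9, array([0.562, 0.438, 0.11 ]), (98, 203))]
sanitizer scene [(0.58, array([0.589, 0.463, 0.1  ]), (392, 310))]
pen_cup top [(0.85, array([0.664, 0.441, 0.062]), (105, 169)), (0.17, array([0.55 , 0.012, 0.046]), (258, 214))]
pen_cup scene [(0.56, array([0.673, 0.44 , 0.072]), (358, 330))]
tube_rack top [(0.66, array([0.388, 0.459, 0.057]), (93, 268))]
tube_rack scene [(0.73, array([0.412, 0.469, 0.055]), (435, 284))]
tray top [(0.75, array([ 0.498, -0.479,  0.008]), (428, 239))]
tray scene [(0.88, array([ 0.49 , -0.482, -0.   ]), (203, 146))]
wipes top [(0.87, array([ 0.297, -0.388,  0.046]), (400, 310))]
wipes scene [(0.86, array([ 0.307, -0.367,  0.04 ]), (261, 133))]
1.2 [0.269 0.673 0.231] [[ 0.371  0.929 -0.   ]
 [ 0.929 -0.371 -0.   ]
 [-0.     0.    -1.   ]]
```

View pics/top0.png

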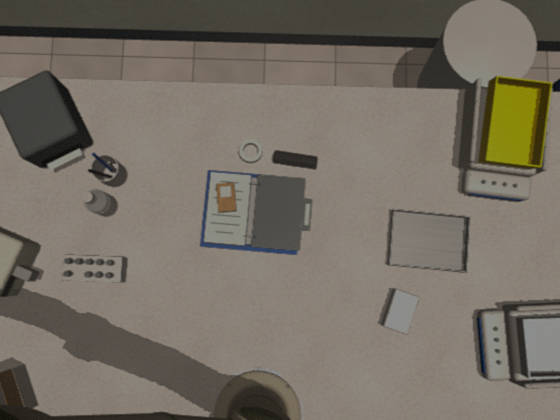

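View pics/scene0.png

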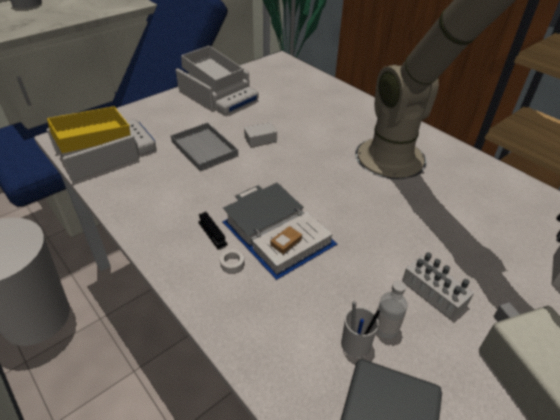

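The top view shows the binder around (253,212), the carton at (226,197) on the left page, the tab at (308,214), and the tape and stapler beyond. The network positions agree. Next I fit the geometry from depth.

```bash
python3 - <<'E'
from h import *
P=np.load('top0.npy'); im=cv2.imread('pics/top0.png')
x,y,z=P[...,0],P[...,1],P[...,2]
roi=(x>.42)&(x<.69)&(y>-.21)&(y<.2)
def rect(m,nm):
    n,l,s,_=cv2.connectedComponentsWithStats(m.astype(np.uint8)); k=1+np.argmax(s[1:,4]); m=l==k
    r=cv2.minAreaRect((P[m][:,:2]*1000).astype(np.float32)); print(nm,m.sum(),r, 'zmed',np.median(z[m])); return m
rect(roi&(z>.03),'blocks+leaf'); rect(roi&(z>.052)&(y>.04),'carton')
g=im.astype(int).mean(-1); pg=roi&(z>.033)&(z<.05)&(g>120); rect(pg,'page')
lf=rect(roi&(z>.03)&(g<95)&(y<.04)&(im.max(-1)-im.min(-1)<30),'leaf')
A=P[lf]; print('plane',np.linalg.lstsq(np.c_[A[:,:2],np.ones(len(A))],A[:,2],rcond=None)[0])
for r in range(200,228,6): print(r,[(u,tuple(P[r,u].round(3))) for u in range(298,318,2)])
b=cv2.resize(im[135:265,190:325],None,fx=5.5,fy=4.6*1.196,interpolation=cv2.INTER_CUBIC)
cv2.imwrite('pics/crop0.png',cv2.resize(im[150:260,190:325],None,fx=5,fy=5,interpolation=cv2.INTER_CUBIC))
E
```

```text
blocks+leaf 7017 ((564.3153076171875, 10.738235473632812), (293.7178649902344, 207.31089782714844), 86.53622436523438) zmed 0.04657078519368052
carton 521 ((597.6683349609375, 102.73331451416016), (81.09059143066406, 50.4511604309082), 6.654885768890381) zmed 0.06252586958225304
page 1948 ((569.4520874023438, 99.51332092285156), (113.13932037353516, 198.9290008544922), 86.47042083740234) zmed 0.04039733796869416
leaf 3650 ((560.0101318359375, -46.611305236816406), (175.25897216796875, 207.64004516601562), 87.64122009277344) zmed 0.04935293413190778
plane [-0.005 -0.066  0.049]
200 [(298, (np.float64(0.595), np.float64(-0.099), np.float64(0.052))), (300, (np.float64(0.596), np.float64(-0.105), np.float64(0.047))), (302, (np.float64(0.595), np.float64(-0.11), np.float64(0.053))), (304, (np.float64(0.595), np.float64(-0.115), np.float64(0.055))), (306, (np.float64(0.595), np.float64(-0.121), np.float64(0.057))), (308, (np.float64(0.595), np.float64(-0.127), np.float64(0.055))), (310, (np.float64(0.595), np.float64(-0.132), np.float64(0.055))), (312, (np.float64(0.597), np.float64(-0.138
[... 2148 characters left out ...]
0.155), np.float64(-0.001)))]
224 [(298, (np.float64(0.527), np.float64(-0.1), np.float64(0.054))), (300, (np.float64(0.528), np.float64(-0.106), np.float64(0.046))), (302, (np.float64(0.528), np.float64(-0.111), np.float64(0.051))), (304, (np.float64(0.527), np.float64(-0.117), np.float64(0.056))), (306, (np.float64(0.528), np.float64(-0.123), np.float64(0.049))), (308, (np.float64(0.527), np.float64(-0.127), np.float64(0.06))), (310, (np.float64(0.528), np.float64(-0.133), np.float64(0.054))), (312, (np.float64(0.534), np.float64(-0.143), np.float64(0.004))), (314, (np.float64(0.534), np.float64(-0.149), np.float64(0.002))), (316, (np.float64(0.534), np.float64(-0.155), np.float64(-0.0)))]
```

View pics/crop0.png

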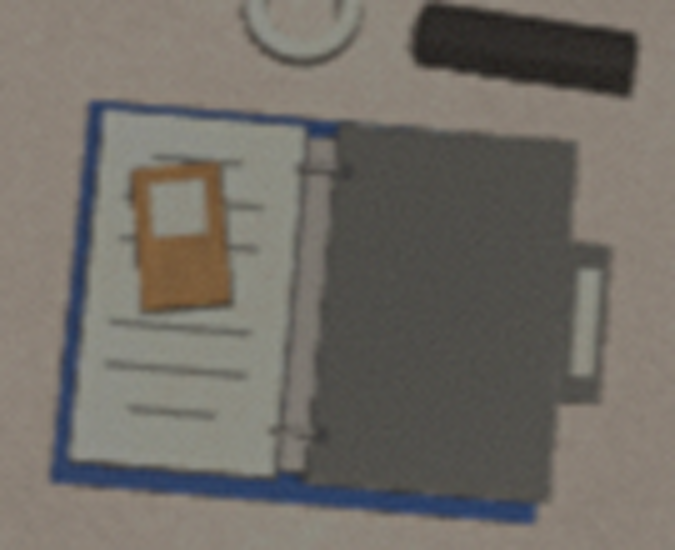

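Call:
drive_tool:
  deltas:
    - [0,0,0,0,0,7.7]
    - [0,0,0,0,0,7.7]
    - [0,0,0,0,0,7.7]
    - [0,0,0,0,0,7.7]
    - [0,0,0,0,0,7.7]
    - [0,0,0,0,0,7.7]
    - [0,0,0,0,0,7.7]
    - [0,0,0,0,0,7.7]
  fingers: -0.3

```text
time: 2.0
ee_pos: [0.2691, 0.6733, 0.2316]
ee_rot: [[0.997, 0.075, -0.001], [0.075, -0.997, 0.001], [-0.001, -0.001, -1.0]]
wrist_force: [0.4, 0.4, -0.2]
grip_width: 0.03
```

Call:
drive_tool:
  deltas:
    - [1.6,4,0,0,0,0]
    - [1.6,4,0,0,0,0]
    - [1.6,4,0,0,0,0]
    - [1.6,4,0,0,0,0]
    - [1.6,4,0,0,0,0]
    - [1.6,4,0,0,0,0]
    - [1.6,4,0,0,0,0]
    - [1.6,4,0,0,0,0]
    - [1.6,4,0,0,0,0]
    - [1.6,4,0,0,0,0]
    - [1.6,4,0,0,0,0]
    - [1.6,4,0,0,0,0]
    - [1.6,4,0,0,0,0]
    - [1.6,4,0,0,0,0]
    - [1.6,4,0,0,0,0]

```text
time: 3.5
ee_pos: [0.5596, 0.0807, 0.2298]
ee_rot: [[0.996, 0.086, 0.003], [0.085, -0.996, 0.009], [0.004, -0.008, -1.0]]
wrist_force: [1.0, 0.7, 0.2]
grip_width: 0.0303
```

Call:
drive_tool:
  deltas:
    - [1.8,1.2,2,-0.4,0,-0.9]
    - [1.8,1.2,3,0,0,-0.9]
    - [0,0,4,0,0,0]
    - [0,0,3,0,0,0]

```text
time: 3.9
ee_pos: [0.6072, 0.0506, 0.1123]
ee_rot: [[0.994, 0.107, 0.019], [0.107, -0.994, 0.001], [0.019, 0.001, -1.0]]
wrist_force: [-0.1, 1.1, 0.3]
grip_width: 0.0297
```

```bash
python3 - <<'E'
from h import *
im,d=robot.camera('top'); cv2.imwrite('pics/t1.png',cv2.resize(cv2.cvtColor(im,cv2.COLOR_RGB2BGR)[140:270,180:330],None,fx=4,fy=4,interpolation=cv2.INTER_CUBIC))
s=robot.state(); print(s['ee_pos'],s['ee_rot'],s['qpos'])
E
```

```text
[0.606 0.05  0.108] [[ 0.994  0.107  0.014]
 [ 0.107 -0.994 -0.   ]
 [ 0.014  0.002 -1.   ]] [-19.436  35.806  13.882 114.409 -15.715  30.716  11.529]
```

View pics/t1.png

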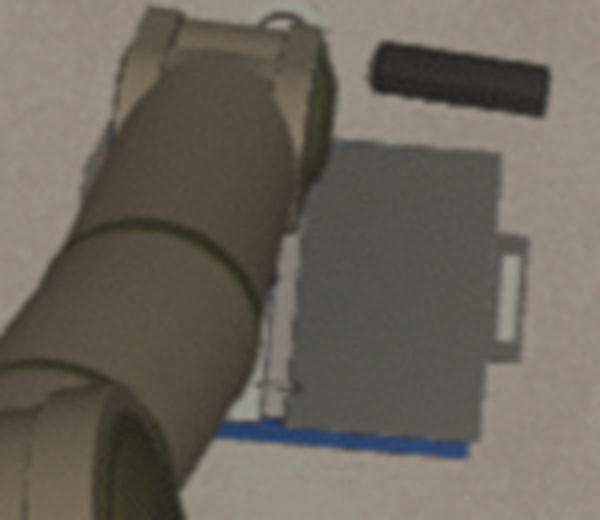

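The arm hides the carton (the leaf is still closed at the right), so I go by the measured coordinates.

Call:
drive_tool:
  deltas:
    - [-0.7,-0.8,2,0,0.8,0]
    - [0,0,2,0,0,0]
    - [0,0,1.8,0,0,0]
    - [0,0,0,0,0,0]

```text
time: 4.35
ee_pos: [0.5993, 0.058, 0.0493]
ee_rot: [[0.994, 0.107, 0.028], [0.107, -0.994, 0.002], [0.028, 0.001, -1.0]]
wrist_force: [-0.4, 0.3, -0.4]
grip_width: 0.0302
```

Call:
drive_tool:
  deltas:
    - [0,0,0.4,0,-1.6,0]
    - [0,-0.8,0,0,0,0]
    - [0,-0.8,0,0,0,0]
    - [0,-0.8,0,0,0,0]
    - [0,-0.8,0,0,0,0]

```text
time: 4.85
ee_pos: [0.5976, 0.0921, 0.0503]
ee_rot: [[0.994, 0.106, 0.005], [0.106, -0.994, -0.0], [0.005, 0.001, -1.0]]
wrist_force: [0.5, 0.8, 0.3]
grip_width: 0.0297
```

Call:
drive_tool:
  deltas:
    - [0,-0.8,0,0,0,0]
    - [0,-0.8,0,0,0,0]
    - [0,-0.8,0,0,0,0]
    - [0,-0.8,0,0,0,0]
    - [0,0,0,0,0,0]

```text
time: 5.35
ee_pos: [0.5935, 0.1298, 0.0512]
ee_rot: [[0.994, 0.109, 0.006], [0.109, -0.994, 0.001], [0.006, -0.001, -1.0]]
wrist_force: [-1.0, 0.6, -0.1]
grip_width: 0.03
```

```bash
python3 - <<'E'
from h import *
im,d=robot.camera('scene'); cv2.imwrite('pics/s2.png',cv2.resize(cv2.cvtColor(im,cv2.COLOR_RGB2BGR)[170:310,190:370],None,fx=4,fy=4,interpolation=cv2.INTER_CUBIC))
print(find('carton','scene'))
E
```

```text
[(0.74, array([0.599, 0.182, 0.041]))]
```

View pics/s2.png

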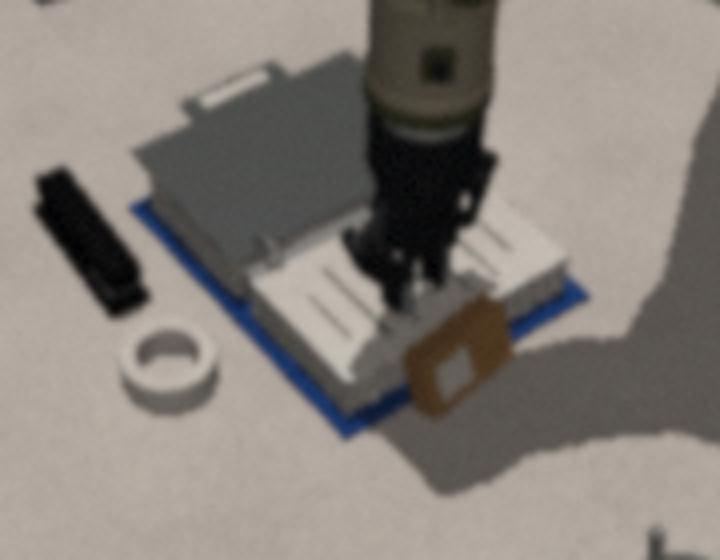

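The carton (430–510, 300–415 in the crop) has tipped over the page edge and leans there. I push it on, clear of the cover.

Call:
drive_tool:
  deltas:
    - [0,-0.8,0,0,0,0]
    - [0,-0.8,0,0,0,0]
    - [0,-0.8,0,0,0,0]
    - [0,-0.8,0,0,0,0]
    - [0,-0.8,0,0,0,0]
    - [0,-0.8,0,0,0,0]
    - [0,0,0,0,0,0]

```text
time: 6.15
ee_pos: [0.5881, 0.1797, 0.051]
ee_rot: [[0.994, 0.107, 0.006], [0.107, -0.994, 0.001], [0.006, 0.0, -1.0]]
wrist_force: [0.1, 0.8, 0.5]
grip_width: 0.0299
```

```bash
python3 - <<'E'
from h import *
im,d=robot.camera('scene'); cv2.imwrite('pics/s3.png',cv2.resize(cv2.cvtColor(im,cv2.COLOR_RGB2BGR)[170:310,190:370],None,fx=4,fy=4,interpolation=cv2.INTER_CUBIC))
print(find('carton','scene'))
E
```

```text
[(0.71, array([0.595, 0.232, 0.023]))]
```

View pics/s3.png

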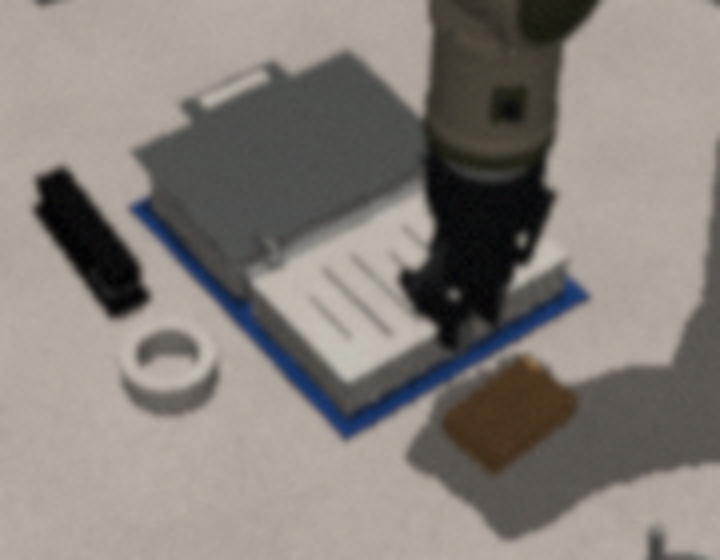

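The carton is on the table at (510,410) in the crop, clear of the cover. Next I lift, shut the fingers, yaw to the binder axis and cross to the tab side.

Call:
drive_tool:
  deltas:
    - [0,0,-4,0,0,0]
    - [0,0,-4,0,0,2.4]
    - [0,0,-4,0,0,2.4]
    - [0,0,-4,0,0,2.4]
    - [0,0,0,0,0,2.4]
    - [0,3.7,0,0,0,0]
    - [-0.3,3.7,0,0,0,0]
    - [-0.3,3.7,0,0,0,0]
    - [-0.3,3.7,0,0,0,0]
    - [-0.3,3.7,0,0,0,0]
    - [0,3.7,0,0,0,0]
    - [0,3.7,0,0,0,0]
    - [0,3.7,0,0,0,0]
    - [0,3.7,0,0,0,0]
    - [0,3.7,0,0,0,0]
    - [0,3.7,0,0,0,0]
  fingers: -1

```text
time: 7.85
ee_pos: [0.5428, -0.2454, 0.2185]
ee_rot: [[0.997, -0.072, 0.007], [-0.072, -0.997, -0.001], [0.007, 0.001, -1.0]]
wrist_force: [0.4, -0.0, 0.2]
grip_width: -0.0003
```

Call:
drive_tool:
  deltas:
    - [0,0,0,7.5,0,0]
    - [0,0,0,7.5,0,0]
    - [0,0,0,7.5,0,0]
    - [0,0,0,7.5,0,0]
    - [0,0,0,7.5,0,0]
    - [0,0,0,7.5,0,0]
    - [0,0,0,0,0,0]

```text
time: 8.55
ee_pos: [0.5394, -0.2573, 0.22]
ee_rot: [[0.996, -0.049, 0.073], [-0.086, -0.687, 0.721], [0.015, -0.725, -0.689]]
wrist_force: [-0.1, -0.2, -0.1]
grip_width: 0.0001
```

```bash
cat >> h.py <<'E'
O=np.array([.5654,.0321,0]); B=np.array([[.998,.061,0],[-.061,.998,0],[0,0,1]])
def st():
    s=robot.state(); R=np.array(s['ee_rot'])
    print('t',s['time'],'binder mm',1000*(B.T@(np.array(s['ee_pos'])-O)),'tilt',np.degrees(np.arctan2((B.T@R)[1,2],-(B.T@R)[2,2])),'F',B.T@np.array(s['wrist_force']),'q',np.array(s['qpos']))
    print((B.T@R))
E
python3 - <<'E'
from h import *
st()
E
```

```text
t 8.55 binder mm [  -8.341 -290.436  220.004] tilt 46.43370184081927 F [-0.108 -0.213 -0.072] q [ 35.706  40.469   5.629  98.504 -41.147  77.274  59.155]
[[ 0.999 -0.007  0.028]
 [-0.025 -0.689  0.724]
 [ 0.015 -0.725 -0.689]]
```

Call:
drive_tool:
  deltas:
    - [0.1,1.4,3.0,0,0,0]
    - [0.1,1.4,3.0,0,0,0]
    - [0.1,1.4,3.0,0,0,0]
    - [0.1,1.4,3.0,0,0,0]
    - [0.1,1.4,3.0,0,0,0]
    - [0.1,1.2,2.0,0,0,0]
    - [0,0,0,0,0,0]

```text
time: 9.25
ee_pos: [0.5545, -0.1936, 0.0393]
ee_rot: [[0.996, -0.047, 0.074], [-0.086, -0.705, 0.704], [0.019, -0.707, -0.707]]
wrist_force: [-0.4, -0.6, -0.6]
grip_width: 0.0001
```

```bash
python3 - <<'E'
from h import *
st()
E
```

```text
t 9.25 binder mm [   2.865 -225.952   39.275] tilt 45.00318954432528 F [-0.372 -0.625 -0.58 ] q [ 32.932  52.213   1.43  105.904 -48.533  58.598  69.412]
[[ 0.999 -0.004  0.031]
 [-0.025 -0.707  0.707]
 [ 0.019 -0.707 -0.707]]
```

Call:
drive_tool:
  deltas:
    - [0,0,2,0,0,0]
    - [0,-0.9,0.9,0,0,0]
    - [0,-0.9,0.9,0,0,0]
    - [0,-0.9,0.9,0,0,0]
    - [0,-0.6,0.6,0,0,0]
    - [0,0,0,0,0,0]

```text
time: 9.85
ee_pos: [0.5623, -0.1309, 0.0312]
ee_rot: [[0.996, -0.042, 0.076], [-0.083, -0.712, 0.697], [0.025, -0.701, -0.713]]
wrist_force: [-0.7, -1.1, -0.1]
grip_width: -0.0002
```

```bash
python3 - <<'E'
from h import *
im,d=robot.camera('scene'); cv2.imwrite('pics/s4.png',cv2.resize(cv2.cvtColor(im,cv2.COLOR_RGB2BGR)[130:300,190:370],None,fx=4,fy=3.5,interpolation=cv2.INTER_CUBIC))
st()
E
```

```text
t 9.9 binder mm [   6.959 -163.626   31.142] tilt 44.454111087347115 F [-0.327  0.873 -0.887] q [ 29.608  51.641  -1.326 110.282 -52.904  52.701  70.438]
[[ 0.999  0.001  0.034]
 [-0.023 -0.714  0.7  ]
 [ 0.025 -0.7   -0.713]]
```

View pics/s4.png

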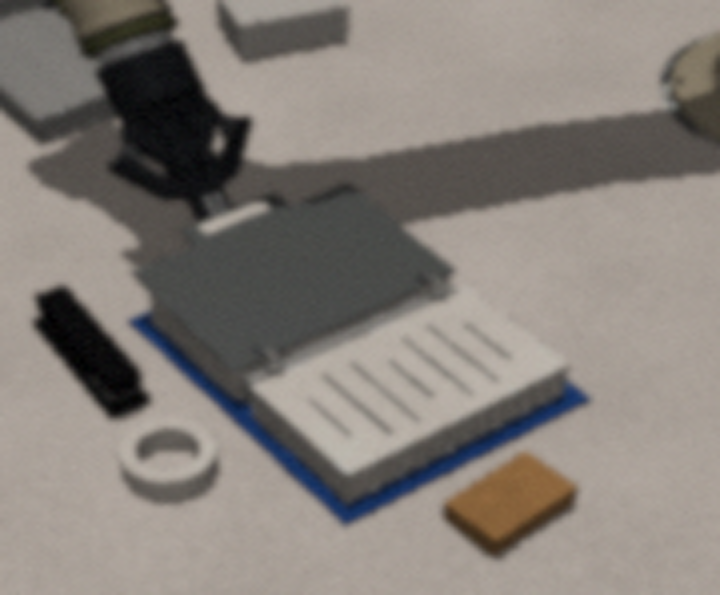

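The shut fingertips are under the tab at (210,205), and the carton lies flat, clear of the binder, at (510,505). Now I swing the leaf.

Call:
drive_tool:
  deltas:
    - [0,-0.55,-0.65,-3,0,0]
    - [0,-0.55,-0.65,-3,0,0]
    - [0,-0.55,-0.65,-3,0,0]
    - [0,-0.55,-0.65,-3,0,0]
    - [0,-0.55,-0.65,-3,0,0]
    - [0,-0.55,-0.65,-3,0,0]

```text
time: 10.5
ee_pos: [0.5605, -0.1378, 0.0813]
ee_rot: [[0.995, -0.076, 0.063], [-0.096, -0.9, 0.426], [0.025, -0.43, -0.902]]
wrist_force: [-0.4, 0.6, 0.7]
grip_width: -0.0002
```

```bash
cat >> h.py <<'E'
def leafang(n='scene'):
    im,d=robot.camera(n); P=cloud(n,d); Q=(P-O)@B; x,y,z=Q[...,0],Q[...,1],Q[...,2]
    g=im.astype(int).mean(-1); m=(abs(x)<.098)&(np.hypot(y,z-.042)<.148)&(np.hypot(y,z-.042)>.03)&(z>.047)&((x<-.05)|(x>.05))
    a=np.degrees(np.arctan2(z[m]-.042,-y[m])); h,e=np.histogram(a,90,(0,180)); k=np.argsort(h)[::-1][:3]
    print(n,'leaf deg',[(e[i]+1,h[i]) for i in k], m.sum()); return im
E
python3 - <<'E'
from h import *
st(); leafang()
E
```

```text
t 10.5 binder mm [   5.441 -169.838   81.261] tilt 25.436896623839967 F [-0.435  0.603  0.684] q [ 16.855  40.582   7.509 115.179 -47.382  42.066  58.397]
[[ 0.999 -0.021  0.037]
 [-0.035 -0.902  0.429]
 [ 0.025 -0.43  -0.902]]
scene leaf deg [(np.float64(15.0), np.int64(443)), (np.float64(17.0), np.int64(257)), (np.float64(13.0), np.int64(119))] 960
```

Call:
drive_tool:
  deltas:
    - [0,0.4,0.9,6,0,0]
    - [0,0.5,0.8,6,0,0]
    - [0,-0.4,0.3,0,0,0]
    - [0,-0.4,0.3,0,0,0]
    - [0,0,0,0,0,0]

```text
time: 11.05
ee_pos: [0.5649, -0.1257, 0.066]
ee_rot: [[0.995, -0.053, 0.082], [-0.092, -0.791, 0.605], [0.033, -0.61, -0.792]]
wrist_force: [0.7, 0.3, 1.1]
grip_width: 0.0001
```

```bash
python3 - <<'E'
from h import *
st(); leafang()
E
```

```text
t 11.05 binder mm [   9.143 -157.544   65.999] tilt 37.56426886323004 F [0.698 0.319 1.08 ] q [ 24.998  45.673   1.299 112.791 -51.922  48.878  65.894]
[[ 0.999 -0.005  0.045]
 [-0.031 -0.792  0.609]
 [ 0.033 -0.61  -0.792]]
scene leaf deg [(np.float64(7.0), np.int64(388)), (np.float64(5.0), np.int64(187)), (np.float64(9.0), np.int64(138))] 773
```

```bash
python3 - <<'E'
from h import *
im,d=robot.camera('scene'); cv2.imwrite('pics/s5.png',cv2.resize(cv2.cvtColor(im,cv2.COLOR_RGB2BGR)[150:250,200:320],None,fx=6,fy=6,interpolation=cv2.INTER_CUBIC))
print(find('leaf_tab','scene'))
E
```

```text
[(0.79, array([ 0.57 , -0.045,  0.051]))]
```

View pics/s5.png

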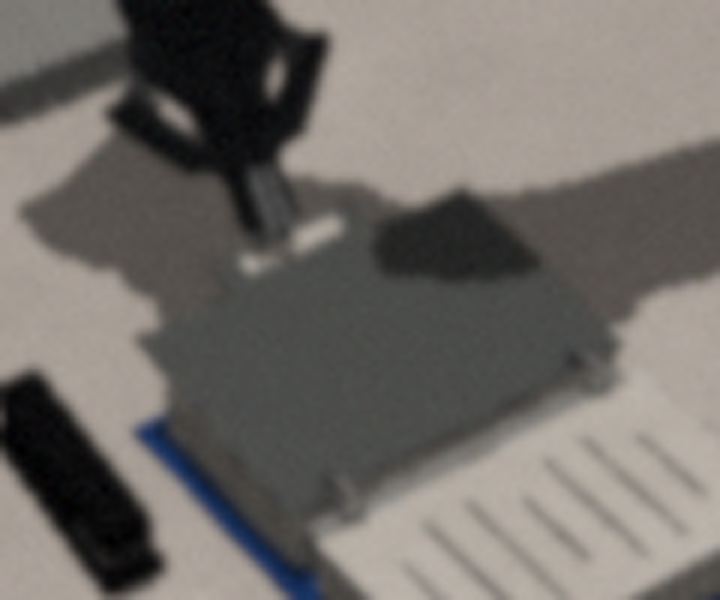

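The finger slipped out and now lies on top of the tab at (265,240), with the leaf back at about 6°. I back out and re-insert deeper, keeping the 45° tilt.

Call:
drive_tool:
  deltas:
    - [0,0,-3,3,0,0]
    - [-0.2,2,-1.6,2,0,0]
    - [-0.2,2,-1.6,3,0,0]
    - [0,2.3,2.2,0,0,0]
    - [0,2.3,2.2,0,0,0]
    - [0,0,0,0,0,0]

```text
time: 11.8
ee_pos: [0.5591, -0.1941, 0.0276]
ee_rot: [[0.996, -0.028, 0.086], [-0.081, -0.701, 0.709], [0.041, -0.713, -0.7]]
wrist_force: [-0.2, -0.4, -0.2]
grip_width: 0.0002
```

```bash
python3 - <<'E'
from h import *
st(); leafang(); leafang('top')
E
```

```text
t 11.8 binder mm [   7.495 -226.183   27.568] tilt 45.5196217280682 F [-0.141 -0.363 -0.23 ] q [ 33.478  53.446   0.773 105.558 -49.444  57.938  71.455]
[[ 0.999  0.015  0.043]
 [-0.02  -0.701  0.713]
 [ 0.041 -0.713 -0.7  ]]
scene leaf deg [(np.float64(7.0), np.int64(366)), (np.float64(5.0), np.int64(225)), (np.float64(9.0), np.int64(136))] 776
top leaf deg [(np.float64(7.0), np.int64(499)), (np.float64(9.0), np.int64(296)), (np.float64(5.0), np.int64(229))] 1303
```

Call:
drive_tool:
  deltas:
    - [0,-0.6,0.7,0,0,0]
    - [0,-0.6,0.7,0,0,0]
    - [0,-0.6,0.7,0,0,0]
    - [0,-0.6,0.7,0,0,0]
    - [0,-0.6,0.7,0,0,0]
    - [0,-0.6,0.7,0,0,0]
    - [0,-0.6,0.7,0,0,0]
    - [0,0,0,0,0,0]

```text
time: 12.7
ee_pos: [0.5682, -0.1221, 0.0321]
ee_rot: [[0.996, -0.018, 0.089], [-0.076, -0.704, 0.707], [0.05, -0.71, -0.702]]
wrist_force: [0.1, -0.2, -0.8]
grip_width: -0.0001
```

```bash
python3 - <<'E'
from h import *
st()
E
```

```text
t 12.7 binder mm [  12.23  -153.724   32.119] tilt 45.35156621869653 F [ 0.113 -0.2   -0.821] q [ 29.845  51.822  -2.571 110.489 -54.032  52.21   72.039]
[[ 0.998  0.025  0.046]
 [-0.015 -0.703  0.711]
 [ 0.05  -0.71  -0.702]]
```

Call:
drive_tool:
  deltas:
    - [0,-0.7,-0.4,0,-0.5,0]
    - [0,-0.7,-0.4,0,-0.5,0]
    - [0,-0.7,-0.4,0,-0.5,0]
    - [0,-0.7,-0.4,0,-0.5,0]

```text
time: 13.1
ee_pos: [0.5671, -0.1156, 0.0642]
ee_rot: [[0.998, -0.022, 0.053], [-0.053, -0.705, 0.707], [0.022, -0.709, -0.705]]
wrist_force: [0.9, -0.1, -1.6]
grip_width: 0.0001
```

```bash
python3 - <<'E'
from h import *
st(); leafang(); leafang('top')
E
```

```text
t 13.1 binder mm [  10.736 -147.282   64.234] tilt 45.17583232341443 F [ 0.923 -0.027 -1.642] q [ 27.944  49.067  -1.087 109.812 -51.297  55.494  67.646]
[[ 1.     0.022  0.01 ]
 [ 0.008 -0.705  0.709]
 [ 0.022 -0.709 -0.705]]
scene leaf deg [(np.float64(19.0), np.int64(441)), (np.float64(17.0), np.int64(221)), (np.float64(21.0), np.int64(192))] 992
top leaf deg [(np.float64(19.0), np.int64(511)), (np.float64(21.0), np.int64(428)), (np.float64(17.0), np.int64(171))] 1401
```

Call:
drive_tool:
  deltas:
    - [0,-0.8,-0.2,0,0,0]
    - [0,-0.8,-0.2,0,0,0]
    - [0,-0.8,-0.2,0,0,0]
    - [0,-0.9,-0.2,0,0,0]
    - [0,-0.9,-0.2,0,0,0]

```text
time: 13.7
ee_pos: [0.568, -0.092, 0.104]
ee_rot: [[0.998, -0.021, 0.055], [-0.054, -0.706, 0.707], [0.024, -0.708, -0.706]]
wrist_force: [0.3, -1.1, -1.0]
grip_width: 0.0001
```

```bash
python3 - <<'E'
from h import *
st(); leafang(); leafang('top')
E
```

```text
t 13.7 binder mm [  10.148 -123.67   103.985] tilt 45.116266607391296 F [ 0.374 -1.103 -0.98 ] q [ 26.105  45.127  -1.207 111.224 -51.548  56.339  64.778]
[[ 1.     0.022  0.012]
 [ 0.007 -0.706  0.708]
 [ 0.024 -0.708 -0.706]]
scene leaf deg [(np.float64(35.0), np.int64(492)), (np.float64(37.0), np.int64(253)), (np.float64(33.0), np.int64(201))] 1102
top leaf deg [(np.float64(37.0), np.int64(479)), (np.float64(35.0), np.int64(468)), (np.float64(39.0), np.int64(147))] 1268
```

Call:
drive_tool:
  deltas:
    - [0,-0.9,0,0,0,0]
    - [0,-0.9,0,0,0,0]
    - [0,-0.8,0,-1,0,0]
    - [0,-0.7,0,-3,0,0]
    - [0,-0.7,0,-3,0,0]
    - [0,-0.7,0,-3,0,0]

```text
time: 14.4
ee_pos: [0.5683, -0.0562, 0.1378]
ee_rot: [[0.998, -0.034, 0.051], [-0.056, -0.821, 0.568], [0.022, -0.57, -0.821]]
wrist_force: [0.9, -2.5, 0.3]
grip_width: 0.0002
```

```bash
python3 - <<'E'
from h import *
st(); leafang(); leafang('top')
E
```

```text
t 14.4 binder mm [  8.322 -87.951 137.774] tilt 34.75715645770626 F [ 1.009 -2.401  0.282] q [ 16.9    37.484   2.058 114.785 -49.204  49.132  55.894]
[[ 1.     0.017  0.016]
 [ 0.005 -0.821  0.57 ]
 [ 0.022 -0.57  -0.821]]
scene leaf deg [(np.float64(55.0), np.int64(507)), (np.float64(53.0), np.int64(342)), (np.float64(57.0), np.int64(148))] 1149
top leaf deg [(np.float64(55.0), np.int64(485)), (np.float64(57.0), np.int64(309)), (np.float64(59.0), np.int64(61))] 941
```

Call:
drive_tool:
  deltas:
    - [0,-0.7,-0.1,-3,0,0]
    - [0,-0.7,-0.1,-3,0,0]
    - [0,-0.7,-0.1,-3,0,0]
    - [0,-0.7,-0.1,-3,0,0]
    - [0,-0.7,-0.1,-3,0,0]
    - [0,-0.7,-0.1,-3,0,0]
    - [0,-0.7,-0.1,-3,0,0]
    - [0,-0.7,-0.1,-3,0,0]

```text
time: 15.3
ee_pos: [0.5685, -0.0089, 0.1676]
ee_rot: [[0.998, -0.054, 0.029], [-0.059, -0.982, 0.179], [0.019, -0.18, -0.984]]
wrist_force: [1.0, -0.5, -0.7]
grip_width: -0.0001
```

```bash
python3 - <<'E'
from h import *
st(); leafang(); leafang('top')
E
```

```text
t 15.3 binder mm [  5.646 -40.758 167.648] tilt 10.369758328307908 F [ 1.056 -0.387 -0.655] q [-10.933  29.409  17.32  117.557 -31.84   37.625  26.967]
[[ 1.     0.006  0.018]
 [ 0.002 -0.984  0.18 ]
 [ 0.019 -0.18  -0.984]]
scene leaf deg [(np.float64(79.0), np.int64(539)), (np.float64(77.0), np.int64(187)), (np.float64(81.0), np.int64(183))] 1005
top leaf deg [(np.float64(81.0), np.int64(65)), (np.float64(79.0), np.int64(64)), (np.float64(175.0), np.int64(9))] 159
```

Call:
drive_tool:
  deltas:
    - [0,-0.7,-0.1,-3,0,0]
    - [0,-0.7,-0.1,-3,0,0]
    - [0,-0.7,0,-3,0,0]
    - [0,-0.7,0,-1,0,0]
    - [0,-0.7,0,0,0,0]
    - [0,-0.7,0,0,0,0]
    - [0,-0.7,0.1,0,0,0]
    - [0,-0.7,0.1,0,0,0]

```text
time: 16.2
ee_pos: [0.5697, 0.043, 0.1682]
ee_rot: [[0.998, -0.063, 0.01], [-0.063, -0.998, 0.009], [0.009, -0.009, -1.0]]
wrist_force: [1.0, -0.8, 0.3]
grip_width: 0.0
```

```bash
python3 - <<'E'
from h import *
st(); leafang(); leafang('top')
E
```

```text
t 16.2 binder mm [  3.615  11.107 168.179] tilt 0.5379783813247647 F [ 1.044 -0.714  0.28 ] q [-27.889  30.487  26.505 117.07  -23.025  36.776  10.401]
[[ 1.    -0.002  0.009]
 [-0.002 -1.     0.009]
 [ 0.009 -0.009 -1.   ]]
scene leaf deg [(np.float64(101.0), np.int64(423)), (np.float64(103.0), np.int64(175)), (np.float64(105.0), np.int64(39))] 669
top leaf deg [(np.float64(99.0), np.int64(68)), (np.float64(97.0), np.int64(23)), (np.float64(3.0), np.int64(11))] 128
```

Call:
drive_tool:
  deltas:
    - [0,-0.6,0.2,0,0,0]
    - [0,-0.6,0.2,0,0,0]
    - [0,-0.6,0.2,0,0,0]
    - [0,-0.6,0.3,0,0,0]
    - [0,-0.6,0.3,0,0,0]
    - [0,-0.6,0.4,0,0,0]
    - [0,-0.6,0.4,0,0,0]
    - [0,-0.5,0.4,0,0,0]
    - [0,-0.5,0.4,0,0,0]
    - [0,-0.5,0.4,0,0,0]

```text
time: 17.3
ee_pos: [0.5733, 0.1057, 0.1339]
ee_rot: [[0.998, -0.062, 0.009], [-0.062, -0.998, 0.01], [0.008, -0.01, -1.0]]
wrist_force: [-0.1, -0.0, 0.4]
grip_width: -0.0001
```

```bash
python3 - <<'E'
from h import *
st(); leafang(); leafang('top')
E
```

```text
t 17.3 binder mm [  3.434  73.957 133.859] tilt 0.582254539885652 F [-0.049 -0.027  0.386] q [-32.376  33.893  24.699 116.986 -25.695  33.68    6.64 ]
[[ 1.    -0.001  0.008]
 [-0.001 -1.     0.01 ]
 [ 0.008 -0.01  -1.   ]]
scene leaf deg [(np.float64(131.0), np.int64(87)), (np.float64(133.0), np.int64(39)), (np.float64(129.0), np.int64(3))] 129
top leaf deg [(np.float64(131.0), np.int64(300)), (np.float64(133.0), np.int64(170)), (np.float64(129.0), np.int64(121))] 737
```

Call:
drive_tool:
  deltas:
    - [0,-0.4,0.5,0,0,0]
    - [0,-0.4,0.5,0,0,0]
    - [0,-0.4,0.5,0,0,0]
    - [0,-0.4,0.5,0,0,0]
    - [0,-0.3,0.5,0,0,0]
    - [0,-0.3,0.6,0,0,0]
    - [0,-0.3,0.6,0,0,0]
    - [0,-0.2,0.6,0,0,0]
    - [0,-0.1,0.6,0,0,0]
    - [0,0,0.6,0,0,0]

```text
time: 18.4
ee_pos: [0.5757, 0.1371, 0.0746]
ee_rot: [[0.998, -0.061, 0.009], [-0.061, -0.998, 0.01], [0.008, -0.011, -1.0]]
wrist_force: [0.0, -0.1, 0.5]
grip_width: -0.0001
```

```bash
python3 - <<'E'
from h import *
st(); leafang('top')
E
```

```text
t 18.4 binder mm [  3.888 105.466  74.568] tilt 0.6081714230888601 F [ 0.024 -0.049  0.494] q [-32.251  39.074  20.562 117.628 -29.534  27.609   6.978]
[[ 1.    -0.     0.008]
 [-0.    -1.     0.011]
 [ 0.008 -0.011 -1.   ]]
top leaf deg [(np.float64(163.0), np.int64(326)), (np.float64(165.0), np.int64(273)), (np.float64(161.0), np.int64(184))] 1064
```

Call:
drive_tool:
  deltas:
    - [0,0,0.5,0,0,0]
    - [0,0,0.5,0,0,0]
    - [0,0,0.5,0,0,0]
    - [0,0.1,0.5,0,0,0]
    - [0,0.1,0.4,0,0,0]
    - [0,0,0.3,0,0,0]

```text
time: 19.05
ee_pos: [0.5756, 0.1345, 0.0444]
ee_rot: [[0.998, -0.062, 0.008], [-0.062, -0.998, 0.01], [0.007, -0.01, -1.0]]
wrist_force: [1.0, 0.4, 0.0]
grip_width: -0.0
```

Call:
drive_tool:
  deltas:
    - [0,0,0.2,0,0,0]
    - [0,0,0.2,0,0,0]

```text
time: 19.25
ee_pos: [0.5757, 0.1345, 0.0436]
ee_rot: [[0.998, -0.063, 0.009], [-0.063, -0.998, 0.012], [0.008, -0.013, -1.0]]
wrist_force: [-8.2, 0.1, 40.0]
grip_width: -0.0002
```

The leaf is pressed down: contact at z = 43.6 mm with firm resistance. I lift off and check.

Call:
drive_tool:
  deltas:
    - [0,0,-0.5,0,0,0]
    - [0,0,-2,0,0,0]
    - [0,0,-4,0,0,0]
    - [0,0,-4,0,0,0]
    - [0,0,-4,0,0,0]
    - [0,4,-2,0,0,0]
    - [0,4,0,0,0,0]
    - [0,4,0,0,0,0]
    - [0,4,0,0,0,0]
    - [0,4,0,0,0,0]
    - [0,4,0,0,0,0]
    - [0,4,0,0,0,0]
    - [0,4,0,0,0,0]
    - [0,0,0,0,0,0]

```text
time: 20.65
ee_pos: [0.5549, -0.1981, 0.2121]
ee_rot: [[0.998, -0.058, 0.014], [-0.058, -0.998, 0.012], [0.013, -0.013, -1.0]]
wrist_force: [0.7, -0.1, 0.9]
grip_width: -0.0001
```

```bash
python3 - <<'E'
from h import *
st(); im=leafang('top'); leafang()
for t in ['carton','tape','stapler','sanitizer','pen_cup','tube_rack','tray','wipes']: print(t,find(t,'top')[:1])
im,d=robot.camera('top'); Q=(cloud('top',d)-O)@B
m=(abs(Q[...,0])<.095)&(Q[...,1]>.03)&(Q[...,1]<.14); A=Q[m]; print('leaf plane',np.linalg.lstsq(np.c_[A[:,:2],np.ones(len(A))],A[:,2],rcond=None)[0],np.median(A[:,2]))
cv2.imwrite('pics/t6.png',cv2.resize(cv2.cvtColor(im,cv2.COLOR_RGB2BGR)[130:270,180:330],None,fx=4,fy=4,interpolation=cv2.INTER_CUBIC))
E
```

```text
t 20.65 binder mm [   3.514 -230.338  212.131] tilt 0.7226658570101475 F [ 0.724 -0.032  0.88 ] q [ -4.904  28.369  28.504 112.606 -20.657  43.373  32.521]
[[ 1.     0.003  0.013]
 [ 0.003 -1.     0.013]
 [ 0.013 -0.013 -1.   ]]
top leaf deg [(np.float64(177.0), np.int64(104)), (np.float64(175.0), np.int64(67)), (np.float64(173.0), np.int64(43))] 285
scene leaf deg [(np.float64(177.0), np.int64(14)), (np.float64(175.0), np.int64(5)), (np.float64(173.0), np.int64(4))] 26
carton [(0.65, array([0.59 , 0.227, 0.022]))]
tape [(0.73, array([0.739, 0.039, 0.022]))]
stapler [(0.8, array([ 0.716, -0.086,  0.042]))]
sanitizer [(0.58, array([0.567, 0.438, 0.11 ]))]
pen_cup [(0.74, array([ 0.294, -0.386,  0.046]))]
tube_rack [(0.83, array([0.389, 0.457, 0.054]))]
tray [(0.69, array([ 0.5  , -0.48 ,  0.006]))]
wipes [(0.69, array([ 0.294, -0.387,  0.045]))]
leaf plane [0.001 0.001 0.044] 0.04454926847304563
```

View pics/t6.png

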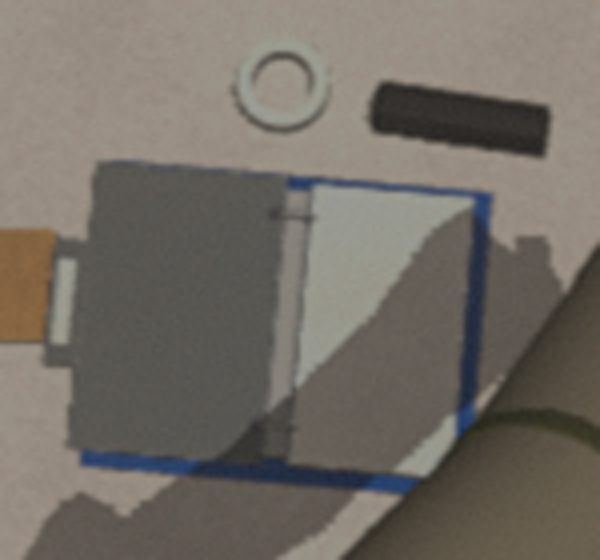

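The leaf lies flat over the left page with its tab at (62,300). The carton is on the table just beyond it at (25,285), and the tape and stapler are in place.

```bash
python3 -c "
from workcell import robot
print(robot.close_job())"
```

```text
the job is handed in; nothing more can be done
None
```

I did both parts in the order asked and handed the job in at about 21 s of the 53 s allowed. No verdict was reported.

- **Carton:** I pushed it off the left-hand page with the fingertips. It tipped over the edge, then fell flat on the table, upside down. It lies beyond the leaf's tab and off the cover.
- **Leaf:** On the first try the finger slipped out from under the tab, with the leaf up about 15°. The leaf dropped back to about 6°. I backed out, inserted the fingers deeper, and swung it over steadily in small steps.
- **Press:** I pressed the leaf onto the left-hand pages. The wrist force read 40 N as the press ended, taken by the fingertips. Then I withdrew.

**Last checks:**
- The leaf's top face is flat at 44.5 mm (44 mm expected), with a slope of 0.001.
- The carton's top is at 22 mm, so it is lying flat on the table.
- The tape, stapler, sanitizer, tube rack, tray and wipes are all within about 5 mm of where they started.

**One check failed:** the final search for the pen cup returned the wipes box instead. I did not confirm the cup's position, but the arm never worked near it.

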